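Set the sample number on a bench label printer and print

TASK

Turn the rubber-tyred number dial of the label printer, pressing on it only lightly with the fingertips, until the whole numeral 4 stands in the small window. Then let go of it and press the round print plunger firmly all the way down, and release it, with the 4 still showing. Never press the plunger down while another number shows, do not force the dial or the plunger, and leave the beaker, bottle and vial where they stand.

Things in the scene. Friction and masses are not known exactly. Their poses are not given: they have to be found in the camera images.
- printer: Label printer fixed to the bench, white, on a base plate (x -65..65, y -125..65 mm). Origin at bench level under the dial; x across the dial, away from the label-slot side; y along the dial's axle towards its tyre; z up. Cheek outside the tyre (y 55..62): 94 mm high; walls before and behind it (|x| 53..59): 72 mm. Plunger block (y -125..-42): 70 mm high.
- tyre_top (a point): Nominal top of the dial's black rubber tyre, mid width, a fixed point 115 mm above the bench, 48 mm above the axle: the dial with its window is set up to 7 mm higher or lower than this on each machine, so feel for it. Tyre: radius 48 mm, 44 mm wide (printer y 5..49 mm), too shrouded to pinch. Turn it by rubbing closed fingertips round its top along the printer's x, in several strokes.
- axle (a point): Nominal centre of the tyre on the axle (along printer y), 67 mm above the bench, same 7 mm uncertainty. Under a push the dial yields straight down on springs: about 2 N starts it, then 3 N per mm, hard stop at 7 mm. A friction brake (0.06 N m, about 1.3 N at the rim) stops it coasting. Pressing under 3 N may slip, 4 to 8 N turns it (with some creep: check the number), over 18 N is forcing it.
- window (a point): Point on the printer housing below the centre of the window (at the axle's nominal height, 67 mm). The window is an opening 25 mm along x, 24 mm along y in the white plate beside the tyre (printer y -40..3 mm), whose top lies 3 mm below the tyre's top. The numeral on top of the drum is seen through it from above.
- dial (a joint): Dial angle in rad about the printer's +y: the tyre's top moving to +x makes it grow. Number n is centred in the window at n x 0.6283 (4 at 2.513), whole turns more or less alike. Numerals 0 to 9, black on the white drum (radius 40 mm, beside the tyre), 15.5 mm high, 25 mm apart round the rim, tops towards the printer's +x. Turns freely past 9 and 0.
- plunger_top (a point): Centre of the top of the black round print plunger, 34 mm in diameter, at 85 mm towards the printer's -y from its origin; it moves with the plunger.
- plunger (a joint): Travel of the print plunger in m: 0 up, 0.008 all the way down. A spring pushes it back up; fully down takes about 10 N, then it meets a hard stop. Over 30 N counts as forcing it.
- beaker: Glass beaker 72 mm in diameter, 95 mm high, origin under its centre. Bystander: leave alone.
- bottle: White plastic bottle 72 mm in diameter, 150 mm high, origin under its centre. Bystander: leave alone.
- vial: Small amber vial 28 mm in diameter, 55 mm high, origin under its centre. Bystander: leave alone.

How it is judged:
On the way, in this order (a step that is already met when the one before it is completed fails the run):
1. the 4 stands whole in the window with nothing pressing on the dial ((value of joint dial between -3.88 and -3.66 rad or value of joint dial between 2.403 and 2.623 rad or value of joint dial between 8.687 and 8.906 rad) and contact force between anything else and dial below 0.5 N), for 0.2 s.
2. the plunger is pressed down with the 4 in the window ((value of joint dial between -3.88 and -3.66 rad or value of joint dial between 2.403 and 2.623 rad or value of joint dial between 8.687 and 8.906 rad) and value of joint plunger above 0.0068 m), for 0.05 s.
At the end, for the whole second after the job is handed in: The 4 stands in the window, the dial within 0.11 rad of centred, the plunger is up again (less than 1.5 mm down), and beaker, bottle and vial stand upright within 20 mm of where they were ((value of joint dial between -3.88 and -3.66 rad or value of joint dial between 2.403 and 2.623 rad or value of joint dial between 8.687 and 8.906 rad) and value of joint plunger below 0.0015 m and distance of each of beaker, bottle, vial from where it was at the start of the episode below 0.02 m and angle between each of beaker, bottle, vial's own z axis and vertical below 0.2 rad); the robot touches nothing.
It fails at once if the plunger is pressed down (over 4 mm) while the 4 is not in the window (value of joint plunger above 0.004 m and not (value of joint dial between -3.88 and -3.66 rad or value of joint dial between 2.403 and 2.623 rad or value of joint dial between 8.687 and 8.906 rad)).
It fails at once if the dial is forced (over 18 N) (contact force between anything else and dial above 18 N).
It fails at once if the plunger is forced (over 30 N) (contact force between anything else and plunger above 30 N).
It fails at once if a bystander is moved more than 20 mm (distance of any of beaker, bottle, vial from where it was at the start of the episode above 0.02 m).
It also fails if it takes over 72 s, if anything falls off the work surface, if the arm or the gripper's body presses on something with over 40 N, if the wrist force passes 120 N, or if a joint passes its speed limit or range.

ROBOT

A 6-joint arm with a two-finger parallel gripper is mounted at the origin on the work surface. World frame = base frame: x ahead of the robot, y to its left, z up, the work surface at z = 0. Lengths are in m, angles in rad, forces in N, time in s.
With the tool pointing down it reaches from about 0.35 to 0.725 m from the base axis. Payload 6 kg.
Tool frame: the origin (TCP) lies at the very end of the fingers, on their centre line; the grasp point (between the pads) lies 19 mm behind it; z points along the fingers, y is the line along which they close (so a half turn about z gives the same grasp; the last joint's range is limited). The gripper opens to 85 mm and grips with 20 to 120 N. Pads are 22 mm wide; open, the fingers measure 114 mm over their backs; the gripper's body (76 mm by 85 mm) begins 54 mm behind the grasp point. The pads swing forward as they close: fully open they stand 13 mm farther back than shut.
Start: joints at [1.675, 0.04, 0.085, 0, -1.615, -0.334], TCP at [0.137, 0.584, 0.231] pointing down, gripper open.
Joint ranges: [-2.56, 2.56], [-1.29, 2.01], [-1.08, 1.49], [-3.29, 1.98], [-2.81, -0.18], [-2.99, 2.99]. Speed limits (rad/s): [2.57, 2.57, 3.01, 3.14, 3.14, 3.14].

INTERFACE

Orientations are given as [roll, pitch, yaw] about the fixed x, y, z axes, in that order (R = Rz(yaw) Ry(pitch) Rx(roll)).
In Python, from plant import robot gives the robot as it stands.
- The arm moves only by the shell command python3 -m crank 'ROWS' [FORCE]. ROWS is JSON, a list of rows, each an object of numbers: "dx", "dy", "dz": the shift along the tool's x, y, z in mm; "wx", "wy", "wz": the turn, a rotation vector about the tool's x, y, z in rad; "hand": the finger opening in mm, from 0 to 85.4. A call has 1 to 12 rows; each row is the pose to reach, as a shift and turn from the pose commanded when the call began, along the tool's axes at that moment; what a row does not reach only later rows make up. A row lasts 1/8 s, in which the tool goes at most 62.5 mm and 10.7 degrees, less where a joint would pass 70% of its speed; a pose out of reach is approached as far as the arm can. A call with a gripper value outside its range is refused whole. The fingers move at their own pace and stop on an object; FORCE is the grip in N (left out, the last holds). Time passes only in rows, so rows that repeat a pose let the fingers close. It gives the time, the measured TCP pose, the force, the opening and the grip force at its end, in the units of the state.
- robot.get_state(): the state, without advancing time (a new reading comes with each control period).
- robot.get_image(name): name is "side" or "top"; returns the picture (400x640x3 uint8, red, green, blue); there is no depth.
- robot.calibration(name): a dict with "intrinsics" (3x3 intrinsics, pixels), "D" ([k1, k2, p1, p2, k3] as OpenCV has them; the pictures are not rectified), "origin" and "rotation" of the camera in the world. Camera axes: x right, y down, z forward; pixel columns grow to the right and rows downward; lengths in m; the calibration is good to about 2 mm. A picture is of the moment at which its call begins. calibration takes no time and is no camera call.
- robot.close_job(): hands the job in; it is judged then, once.
The state is a dict: "t": time; "qpos": joint angles; "dq": joint speeds; "effort": joint torques, N m; "position": TCP position; "tcp_rot": TCP orientation; "ft_force": force on the tool from outside, world axes, zero at the start; "ft_torque": the same for the moment, N m; "opening": finger opening in m; "gripper_force": force on a finger pad.
Only numpy, scipy, OpenCV 4.12 (cv2) and the standard library are available. Lean on these libraries where they do the work, as an engineer would, in place of code of your own. Each camera call takes 0.05 s, during which the arm holds its last target. There are 200 camera calls.

## Working session

There is one attempt and no reset: what is moved stays moved. The work goes in short steps, Python scripts to look and compute and a shell command to move; the robot and the scene stay as the last step left them, time stands still between calls to the robot, and variables do not carry over. Pictures are saved under pics/ and viewed, at most 10 in all, crops included, and the job is handed in when it is done.

```bash
mkdir -p pics; ls
python3 - <<'E'
from plant import robot
import cv2
s=robot.get_state();print(s)
for n in("top","side"):
    cv2.imwrite(f"pics/{n}0.png",robot.get_image(n)[:,:,::-1]);print(robot.calibration(n))
E
```

```text
pics
{'t': 0.0, 'qpos': array([ 1.67469001e+00,  4.08224035e-02,  8.38076872e-02, -5.02073995e-04,
       -1.61548338e+00, -3.33668205e-01]), 'dq': array([ 5.93159614e-05,  1.66476330e-05, -7.04927472e-04,  1.35453680e-04,
       -1.32314090e-03, -1.50681804e-03]), 'effort': array([-1.35537789e-04, -3.68211043e+01,  3.47417629e+01,  6.93247274e+00,
       -5.32038772e-03,  7.35885635e-06]), 'position': array([0.1365045 , 0.58393013, 0.2302636 ]), 'tcp_rot': array([ 3.13982047e+00, -8.34003271e-05, -2.29752442e-01]), 'ft_force': array([0.17993589, 0.00519956, 0.44433617]), 'ft_torque': array([ 0.05622536, -0.02042516, -0.02708408]), 'gripper_force': 0.0, 'opening': 0.08546847906087257}
{'intrinsics': array([[476.7251659 ,   0.        , 322.27770406],
       [  0.        , 476.7251659 , 202.18190935],
       [  0.        ,   0.        ,   1.        ]]), 'D': array([-0.04013435,  0.        ,  0.        ,  0.        ,  0.        ]), 'origin': array([0.55867928, 0.02559195, 1.04715614]), 'rotation': array([-3.06296894, -0.01249049, -1.55640909])}
{'intrinsics': array([[520.8140591 ,   0.        , 320.08292285],
       [  0.        , 520.8140591 , 213.55107886],
       [  0.        ,   0.        ,   1.        ]]), 'D': array([-0.12160068,  0.        ,  0.        ,  0.        ,  0.        ]), 'origin': array([ 0.33954363, -0.55586578,  0.76484834]), 'rotation': array([-2.38317062,  0.0121828 , -0.47906948])}
```

View pics/top0.png

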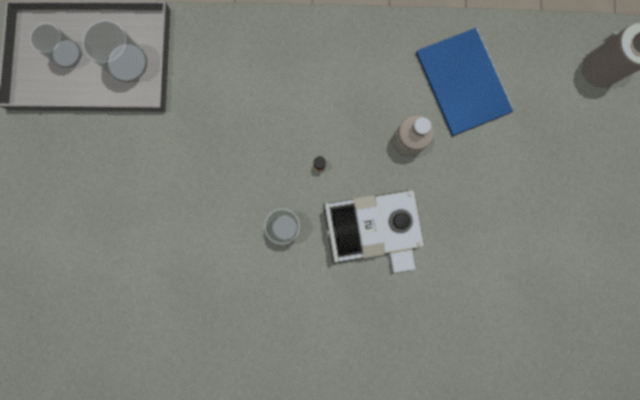

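View pics/side0.png

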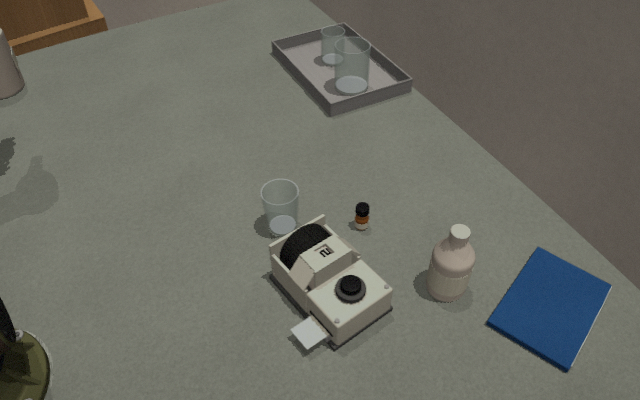

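The top view has the tyre at about (345,230), the window at (370,225), the plunger at (401,221) and the label slot at (402,260), so printer x points roughly along world +x. The side view shows the beaker at (281,210), the vial at (362,215) and the bottle at (450,265).

```bash
cat > h.py <<'E'
import numpy as np, cv2
from scipy.spatial.transform import Rotation as Ro
from plant import robot
def cal(n):
    c=robot.calibration(n); return np.array(c["intrinsics"]),np.array(c["D"]),np.array(c["origin"]),Ro.from_euler("xyz",c["rotation"]).as_matrix()
def ray(n,uv):
    K,D,o,R=cal(n); p=cv2.undistortPoints(np.array([[uv]],float),K,D)[0,0]; return o,R@np.r_[p,1]
def onz(n,uv,z):
    o,d=ray(n,uv); return o+d*(z-o[2])/d[2]
def proj(n,P):
    K,D,o,R=cal(n); return cv2.projectPoints((np.atleast_2d(P)-o)@R,np.zeros(3),np.zeros(3),K,D)[0][:,0]
def tri(a,b):
    A=[];B=[]
    M=np.zeros((3,3));v=np.zeros(3)
    for n,uv in(("top",a),("side",b)):
        o,d=ray(n,uv); d/=np.linalg.norm(d); P=np.eye(3)-np.outer(d,d); M+=P; v+=P@o
    return np.linalg.solve(M,v)
E
python3 - <<'E'
from h import *
t=cv2.imread("pics/top0.png");s=cv2.imread("pics/side0.png")
for n,im,(x0,y0,x1,y1) in(("top",t,(325,188,430,280)),("side",s,(265,210,400,350))):
    m=(im.max(2)<70).astype(np.uint8)[y0:y1,x0:x1]
    k,l,st,c=cv2.connectedComponentsWithStats(m)
    for i in range(1,k):
        if st[i,4]>25:
            pts=np.argwhere(l==i)[:,::-1]+[x0,y0]; r=cv2.minAreaRect(pts.astype(np.float32))
            print(n,st[i],c[i]+[x0,y0],r)
a=cv2.resize(t[185:280,320:430],None,fx=3.6,fy=3.6,interpolation=2);b=cv2.resize(s[205:355,260:400],None,fx=2.8,fy=2.8,interpolation=2)
H=max(len(a),len(b));o=np.zeros((H,a.shape[1]+b.shape[1],3),np.uint8);o[:len(a),:a.shape[1]]=a;o[:len(b),a.shape[1]:]=b
print(o.shape);cv2.imwrite("pics/crop0.png",o)
E
```

```text
top [   6   17   31   51 1135] [345.77797357 229.98237885] ((345.8587341308594, 229.9376220703125), (48.575225830078125, 23.645082473754883), 80.13418579101562)
top [ 67  25  18  17 240] [400.82083333 220.79166667] ((400.5, 221.0), (16.0, 17.0), 90.0)
side [91  0 13  9 90] [361.63333333 213.06666667] ((362.0, 214.0), (8.0, 12.0), 90.0)
side [  14   13   52   47 1074] [301.24767225 242.38919926] ((301.175537109375, 242.4763946533203), (25.28936195373535, 53.920597076416016), 50.332157135009766)
side [55 38 11  9 27] [325.25925926 251.92592593] ((325.2500305175781, 252.25003051757812), (7.77817440032959, 7.071067810058594), 45.0)
side [  4  63  41  46 325] [288.20923077 296.33538462] ((287.8980407714844, 295.9112854003906), (56.54490661621094, 6.431647777557373), 48.62148666381836)
side [ 71  65  29  29 535] [349.74579439 288.3271028 ] ((348.9615173339844, 289.19232177734375), (27.89044189453125, 27.53961944580078), 74.74488067626953)
side [ 44  98  84  42 292] [344.83561644 336.5239726 ] ((352.88043212890625, 333.64483642578125), (14.534546852111816, 92.5442886352539), 65.170654296875)
side [ 45 100  23  27  66] [320.89393939 323.10606061] ((320.8009033203125, 323.1809997558594), (34.03723907470703, 2.2870874404907227), 47.72631072998047)
side [ 28 129  13  11  52] [298.69230769 344.57692308] ((298.91766357421875, 345.0705871582031), (13.883549690246582, 4.121678352355957), 49.398704528808594)
(420, 788, 3)
```

View pics/crop0.png

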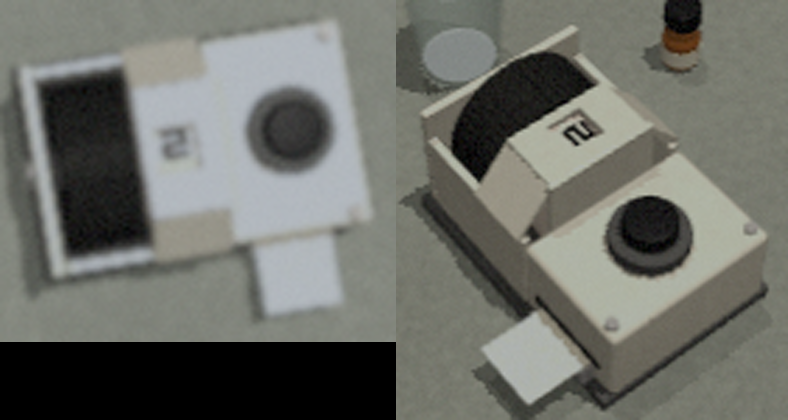

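The crop shows the plate with a numeral in the window, at about (178,145) on the left and (578,128) on the right. It is too small to read, so I'll rectify it along the printer axes from both views and enlarge it.

```bash
cat >> h.py <<'E'
P0=None
def rect(n,im,O,yaw,z,x=(-25,25),y=(-45,5),s=6):
    # picture of horizontal plane z: up = printer +x, right = printer -y ; mm bounds
    ex=np.array([np.cos(yaw),np.sin(yaw),0]);ey=np.array([-ex[1],ex[0],0])
    c=[(x[1],y[1]),(x[1],y[0]),(x[0],y[0]),(x[0],y[1])]
    w=np.array([np.r_[O[:2],z]+(a*ex+b*ey)/1000 for a,b in c])
    W,H=int((y[1]-y[0])*s),int((x[1]-x[0])*s)
    M=cv2.getPerspectiveTransform(proj(n,w).astype(np.float32)+0,np.float32([[0,0],[W,0],[W,H],[0,H]]))
    return cv2.warpPerspective(im,M,(W,H),flags=cv2.INTER_CUBIC)
E
python3 - <<'E'
from h import *
t=cv2.imread("pics/top0.png");s=cv2.imread("pics/side0.png")
pl=tri((400.8,220.8),(350,284));print("plunger tri",pl)
for z in(.08,.085,.09): print(z,onz("top",(400.6,220.8),z))
# yaw from tyre rect long side & from plunger->tyre
ty=onz("top",(345.8,230),.112);print("tyre",ty)
d=ty-onz("top",(400.6,220.8),.085);print("dist",np.hypot(*d[:2]),"yaw",np.arctan2(-d[0],d[1]))
# yaw from block edges: bright mask corners of the plunger block right edge & window plate
m=((t.min(2)>150)).astype(np.uint8);
k,l,st,c=cv2.connectedComponentsWithStats(m[185:280,320:430])
for i in range(1,k):
    if st[i,4]>60: print(st[i],cv2.minAreaRect((np.argwhere(l==i)[:,::-1]+[320,185]).astype(np.float32)))
yaw=np.arctan2(-d[0],d[1]); pz=onz("top",(400.6,220.8),.085)
O=pz+np.array([-np.sin(yaw),np.cos(yaw),0])*.085;print("origin",O,yaw)
o=[rect(n,i,O,yaw,.112,(-60,60),(-110,65),4)[::1] for n,i in(("top",t),)]
a=rect("top",t,O,yaw,.11,s=7);b=rect("side",s,O,yaw,.11,s=7)
cv2.imwrite("pics/rect0.png",np.hstack([a,b]))
E
```

```text
plunger tri [ 0.59849207 -0.14371207  0.09010179]
0.08 [ 0.59949041 -0.14535363  0.08      ]
0.085 [ 0.59927942 -0.14446987  0.085     ]
0.09 [ 0.59906844 -0.14358612  0.09      ]
tyre [ 0.57853052 -0.03192901  0.112     ]
dist 0.1144375953368014 yaw 0.18232036186498524
[  37    6   66   61 2428] ((388.8159484863281, 222.98802185058594), (56.61724853515625, 59.926631927490234), 79.69515228271484)
[  6  16  36  60 246] ((343.31475830078125, 230.2496337890625), (57.00742721557617, 27.734333038330078), 81.57302856445312)
[ 71  65  24  22 421] ((402.65997314453125, 260.6199645996094), (19.79899024963379, 21.77889060974121), 81.8698959350586)
origin [ 0.58386791 -0.06087869  0.085     ] 0.18232036186498524
```

View pics/rect0.png

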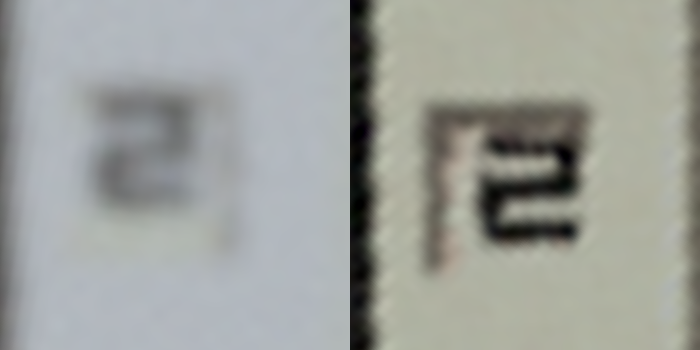

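Both rectified views show a "2". In the top view it sits about 2.4 mm towards +x of the window centre, so the dial is at about 1.31 rad. It needs about +1.2 rad, which is about 58 mm of rim towards +x. I'll move above the tyre with the fingers closed and the tool's x along the printer's x.

```bash
python3 -m crank '[{"dx":46,"dy":42,"wz":-0.1,"hand":0},{"dx":92,"dy":84,"wz":-0.2,"hand":0},{"dx":138,"dy":126,"wz":-0.3,"hand":0},{"dx":185,"dy":169,"wz":-0.41,"hand":0},{"dx":231,"dy":211,"wz":-0.41,"hand":0},{"dx":277,"dy":253,"wz":-0.41,"hand":0},{"dx":323,"dy":296,"wz":-0.41,"hand":0},{"dx":370,"dy":338,"wz":-0.41,"hand":0},{"dx":416,"dy":380,"wz":-0.41,"hand":0},{"dx":462,"dy":422,"wz":-0.41,"hand":0},{"dx":508,"dy":465,"wz":-0.41,"hand":0},{"dx":554,"dy":507,"wz":-0.41,"hand":0}]' 40; python3 -m crank '[{"dz":0},{"dz":30},{"dz":60},{"dz":80},{"dz":80},{"dz":80}]'
```

```text
invalid input at $[0]: expected keys dx, dy, dz, wx, wy, wz, hand
invalid input at $[0]: expected keys dx, dy, dz, wx, wy, wz, hand
```

```bash
python3 -m crank '[{"dx":138,"dy":126,"dz":0,"wx":0,"wy":0,"wz":-0.2,"hand":0},{"dx":277,"dy":253,"dz":0,"wx":0,"wy":0,"wz":-0.41,"hand":0},{"dx":554,"dy":507,"dz":0,"wx":0,"wy":0,"wz":-0.41,"hand":0},{"dx":554,"dy":507,"dz":0,"wx":0,"wy":0,"wz":-0.41,"hand":0},{"dx":554,"dy":507,"dz":0,"wx":0,"wy":0,"wz":-0.41,"hand":0},{"dx":554,"dy":507,"dz":0,"wx":0,"wy":0,"wz":-0.41,"hand":0},{"dx":554,"dy":507,"dz":0,"wx":0,"wy":0,"wz":-0.41,"hand":0},{"dx":554,"dy":507,"dz":0,"wx":0,"wy":0,"wz":-0.41,"hand":0},{"dx":554,"dy":507,"dz":0,"wx":0,"wy":0,"wz":-0.41,"hand":0},{"dx":554,"dy":507,"dz":0,"wx":0,"wy":0,"wz":-0.41,"hand":0},{"dx":554,"dy":507,"dz":0,"wx":0,"wy":0,"wz":-0.41,"hand":0},{"dx":554,"dy":507,"dz":0,"wx":0,"wy":0,"wz":-0.41,"hand":0}]' 40
```

```text
t: 1.6
position: [0.5608, -0.0369, 0.231]
tcp_rot: [-3.141, 0.0, 0.18]
ft_force: [1.2, 1.8, 0.7]
opening: -0.0001
gripper_force: 0.0
```

```bash
python3 -m crank '[{"dx":0,"dy":0,"dz":60,"wx":0,"wy":0,"wz":0,"hand":0},{"dx":0,"dy":0,"dz":95,"wx":0,"wy":0,"wz":0,"hand":0},{"dx":0,"dy":0,"dz":106,"wx":0,"wy":0,"wz":0,"hand":0},{"dx":0,"dy":0,"dz":106,"wx":0,"wy":0,"wz":0,"hand":0},{"dx":0,"dy":0,"dz":106,"wx":0,"wy":0,"wz":0,"hand":0}]';python3 -c "
from plant import robot;print(robot.get_state())"; python3 -m crank '[{"dx":0,"dy":0,"dz":1,"wx":0,"wy":0,"wz":0,"hand":0},{"dx":0,"dy":0,"dz":1.5,"wx":0,"wy":0,"wz":0,"hand":0}]'
```

```text
t: 2.22
position: [0.561, -0.0346, 0.1276]
tcp_rot: [3.141, -0.003, 0.181]
ft_force: [0.7, 0.1, -0.1]
opening: 0.0001
gripper_force: 0.0
{'t': 2.225, 'qpos': array([ 2.96123587e-01, -5.08747719e-02, -1.94658252e-01,  8.89532107e-04,
       -1.42376122e+00,  1.45530137e+00]), 'dq': array([-0.00014492, -0.0042196 , -0.0006864 , -0.00490686,  0.00067275,
        0.0002109 ]), 'effort': array([-5.61274239e-02, -3.10587788e+01,  3.37161934e+01,  6.74770832e+00,
       -6.15793280e-03, -4.91974913e-05]), 'position': array([ 0.56104023, -0.03459086,  0.12764823]), 'tcp_rot': array([ 3.14109287, -0.00333136,  0.18075836]), 'ft_force': array([ 0.71437732,  0.09603608, -0.05725921]), 'ft_torque': array([-0.00208215, -0.11812306,  0.03202455]), 'gripper_force': 0.0, 'opening': 6.762725375299273e-05}
t: 2.48
position: [0.5603, -0.0347, 0.1246]
tcp_rot: [-3.142, -0.001, 0.18]
ft_force: [0.5, -0.8, 0.7]
opening: -0.0002
gripper_force: 0.0
```

```bash
cat > w.py <<'E'
from h import *
import sys
a=[]
for i in range(int(sys.argv[1]) if len(sys.argv)>1 else 4):
    robot.get_image("side"); s=robot.get_state(); a.append(np.r_[s["ft_force"],s["position"]*1000])
m=np.mean(a,0);print("t",round(s["t"],2),"F",m[:3].round(2),"pos",m[3:].round(2))
E
python3 w.py
python3 -m crank '[{"dx":0,"dy":0,"dz":1.5,"wx":0,"wy":0,"wz":0,"hand":0},{"dx":0,"dy":0,"dz":1.5,"wx":0,"wy":0,"wz":0,"hand":0}]' >/dev/null;python3 w.py
python3 -m crank '[{"dx":0,"dy":0,"dz":1.5,"wx":0,"wy":0,"wz":0,"hand":0},{"dx":0,"dy":0,"dz":1.5,"wx":0,"wy":0,"wz":0,"hand":0}]'>/dev/null;python3 w.py
```

```text
t 2.67 F [-0.25 -0.43  0.23] pos [560.12 -34.78 124.07]
t 3.12 F [-0.13  0.17 -0.01] pos [560.02 -34.88 122.26]
t 3.58 F [ 0.08  0.08 -0.1 ] pos [560.03 -34.86 120.8 ]
```

```bash
python3 -m crank '[{"dx":0,"dy":0,"dz":2,"wx":0,"wy":0,"wz":0,"hand":0},{"dx":0,"dy":0,"dz":2,"wx":0,"wy":0,"wz":0,"hand":0}]' >/dev/null;python3 w.py
python3 -m crank '[{"dx":0,"dy":0,"dz":2,"wx":0,"wy":0,"wz":0,"hand":0},{"dx":0,"dy":0,"dz":2,"wx":0,"wy":0,"wz":0,"hand":0}]'>/dev/null;python3 w.py
```

```text
t 4.03 F [ 0.01  0.36 -0.09] pos [560.03 -34.87 118.79]
t 4.47 F [ 0.15  0.2  -0.31] pos [560.03 -34.87 116.79]
```

```bash
python3 -m crank '[{"dx":0,"dy":0,"dz":2,"wx":0,"wy":0,"wz":0,"hand":0},{"dx":0,"dy":0,"dz":2,"wx":0,"wy":0,"wz":0,"hand":0}]' >/dev/null;python3 w.py
python3 -m crank '[{"dx":0,"dy":0,"dz":2,"wx":0,"wy":0,"wz":0,"hand":0},{"dx":0,"dy":0,"dz":2,"wx":0,"wy":0,"wz":0,"hand":0}]'>/dev/null;python3 w.py
```

```text
t 4.92 F [ 0.51 -0.1   0.21] pos [560.02 -34.87 114.78]
t 5.38 F [-0.19 -0.   -0.02] pos [560.03 -34.87 112.79]
```

```bash
python3 -m crank '[{"dx":0,"dy":0,"dz":2,"wx":0,"wy":0,"wz":0,"hand":0},{"dx":0,"dy":0,"dz":2,"wx":0,"wy":0,"wz":0,"hand":0}]' >/dev/null;python3 w.py
python3 -m crank '[{"dx":0,"dy":0,"dz":1.5,"wx":0,"wy":0,"wz":0,"hand":0},{"dx":0,"dy":0,"dz":1.5,"wx":0,"wy":0,"wz":0,"hand":0}]'>/dev/null;python3 w.py
```

```text
t 5.83 F [-0.14 -0.28  0.83] pos [560.02 -34.88 110.78]
t 6.28 F [-0.26  0.05 -0.25] pos [560.04 -34.87 109.32]
```

```bash
python3 -m crank '[{"dx":0,"dy":0,"dz":1.5,"wx":0,"wy":0,"wz":0,"hand":0},{"dx":0,"dy":0,"dz":1.5,"wx":0,"wy":0,"wz":0,"hand":0}]' >/dev/null;python3 w.py
python3 -m crank '[{"dx":0,"dy":0,"dz":1,"wx":0,"wy":0,"wz":0,"hand":0},{"dx":0,"dy":0,"dz":1,"wx":0,"wy":0,"wz":0,"hand":0}]'>/dev/null;python3 w.py
python3 - <<'E'
from h import *
i=robot.get_image("side")[:,:,::-1]
cv2.imwrite("pics/s1.png",cv2.resize(i[150:350,220:420],None,fx=3,fy=3,interpolation=2))
E
```

```text
t 6.72 F [ 0.06 -0.54 -0.37] pos [560.03 -34.87 107.8 ]
t 7.17 F [-0.96 -0.01  2.23] pos [560.19 -34.86 107.19]
```

View pics/s1.png

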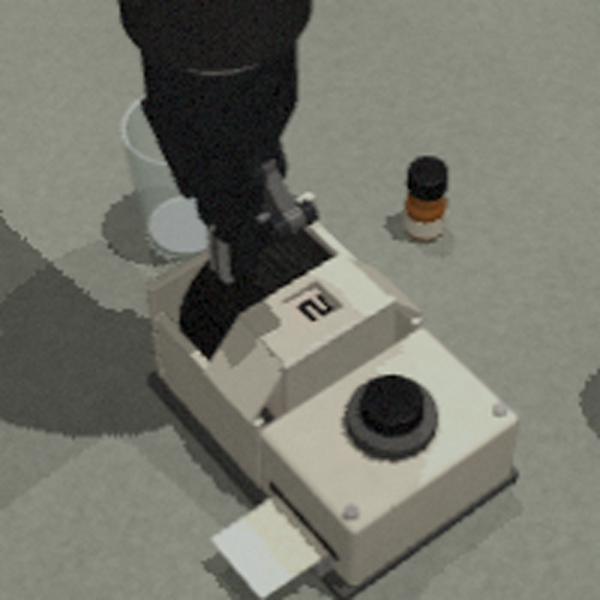

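Side view: the fingertip rests on the tyre at about (225,275) in the crop, and the "2" in the window at (315,305) is unobstructed. Contact came at z ≈ 107.3 mm. I'll press lightly and make the first stroke.

```bash
python3 -m crank '[{"dx":0,"dy":0,"dz":0.7,"wx":0,"wy":0,"wz":0,"hand":0},{"dx":0,"dy":0,"dz":1.3,"wx":0,"wy":0,"wz":0,"hand":0},{"dx":0,"dy":0,"dz":1.3,"wx":0,"wy":0,"wz":0,"hand":0}]' >/dev/null;python3 w.py
python3 -m crank '[{"dx":4,"dy":0,"dz":0,"wx":0,"wy":0,"wz":0,"hand":0},{"dx":8,"dy":0,"dz":0,"wx":0,"wy":0,"wz":0,"hand":0},{"dx":12,"dy":0,"dz":0,"wx":0,"wy":0,"wz":0,"hand":0}]';python3 w.py
```

```text
t 7.8 F [-1.21  0.85  5.13] pos [560.25 -34.86 106.08]
t: 8.18
position: [0.5725, -0.0326, 0.1068]
tcp_rot: [3.141, -0.002, 0.18]
ft_force: [-2.5, 1.3, 7.8]
opening: -0.0001
gripper_force: 3.9
t 8.38 F [-0.4   1.48  7.44] pos [572.82 -32.55 106.88]
```

```bash
cat > dial.py <<'E'
from h import *
import sys
O=np.array([.5835,-.0593]);yaw=.181
def rd(im,z=.1005,out=None,n="side"):
    r=rect(n,im,O,yaw,z,(-20,20),(-34,-4),10)
    if out: cv2.imwrite(out,r)
    g=cv2.cvtColor(r,6); m=(g<(75 if n=="side" else 125)).astype(np.uint8)
    k,l,st,c=cv2.connectedComponentsWithStats(m)
    for i in range(1,k):
        if st[i,4]>800: print(n,"x %.1f..%.1f ctr %.1f  y ctr %.1f area %d"%(20-(st[i,1]+st[i,3])/10,20-st[i,1]/10,20-st[i,1]/10-st[i,3]/20,-4-c[i,0]/10,st[i,4]))
    return r
E
cat > look.py <<'E'
from dial import *
rd(robot.get_image("side")[:,:,::-1].copy(),out=sys.argv[1] if len(sys.argv)>1 else None)
E
python3 - <<'E'
from dial import *
a=rd(cv2.imread("pics/side0.png"));b=rd(cv2.imread("pics/top0.png"),n="top")
c=rd(robot.get_image("side")[:,:,::-1].copy())
cv2.imwrite("pics/r1.png",cv2.resize(np.hstack([a,b,c]),None,fx=.8,fy=.8))
E
```

```text
side x -4.8..10.9 ctr 3.1  y ctr -16.1 area 11304
top x 3.2..11.3 ctr 7.3  y ctr -21.0 area 3907
top x -3.6..3.9 ctr 0.1  y ctr -14.6 area 2845
side x 5.3..13.7 ctr 9.5  y ctr -16.9 area 7170
side x -9.2..-4.5 ctr -6.8  y ctr -18.1 area 3227
```

View pics/r1.png

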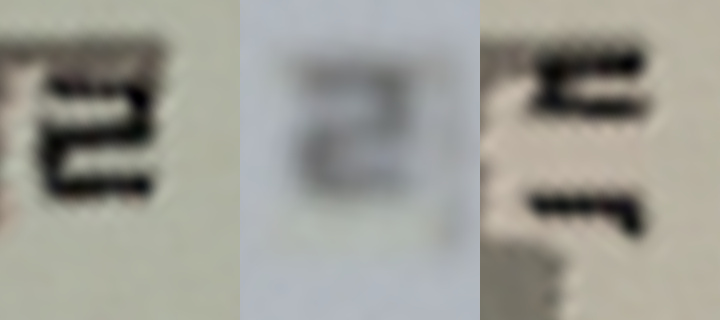

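The numeral moved +10 mm at the drum for a 12 mm stroke, so there was no slip. The next numeral, 3, is entering from -x. I'll finish the stroke, lift, go back and read the dial.

```bash
python3 -m crank '[{"dx":4,"dy":0,"dz":0,"wx":0,"wy":0,"wz":0,"hand":0},{"dx":8,"dy":0,"dz":0,"wx":0,"wy":0,"wz":0,"hand":0},{"dx":12,"dy":0,"dz":0,"wx":0,"wy":0,"wz":0,"hand":0},{"dx":16,"dy":0,"dz":0,"wx":0,"wy":0,"wz":0,"hand":0},{"dx":20,"dy":0,"dz":0.2,"wx":0,"wy":0,"wz":0,"hand":0},{"dx":24,"dy":0,"dz":0.5,"wx":0,"wy":0,"wz":0,"hand":0},{"dx":25,"dy":0,"dz":0.5,"wx":0,"wy":0,"wz":0,"hand":0}]';python3 w.py;python3 look.py
python3 -m crank '[{"dx":0,"dy":0,"dz":-4,"wx":0,"wy":0,"wz":0,"hand":0},{"dx":0,"dy":0,"dz":-8,"wx":0,"wy":0,"wz":0,"hand":0},{"dx":-37,"dy":0,"dz":-8,"wx":0,"wy":0,"wz":0,"hand":0},{"dx":-37,"dy":0,"dz":-8,"wx":0,"wy":0,"wz":0,"hand":0},{"dx":-37,"dy":0,"dz":-8,"wx":0,"wy":0,"wz":0,"hand":0}]';python3 w.py;python3 look.py pics/r2.png
```

```text
t: 9.3
position: [0.5973, -0.0281, 0.1061]
tcp_rot: [3.141, -0.002, 0.18]
ft_force: [0.2, 0.5, 7.3]
opening: 0.0003
gripper_force: 3.0
t 9.5 F [0.75 0.7  6.33] pos [597.38 -28.09 106.13]
side x 1.4..13.9 ctr 7.7  y ctr -17.6 area 9942
t: 10.18
position: [0.5601, -0.0348, 0.113]
tcp_rot: [3.142, 0.0, 0.18]
ft_force: [-0.2, 0.2, -0.0]
opening: -0.0001
gripper_force: 0.0
t 10.38 F [ 0.11 -0.15  0.19] pos [560.34 -34.77 112.85]
side x 2.8..13.9 ctr 8.4  y ctr -17.9 area 8133
```

View pics/r2.png

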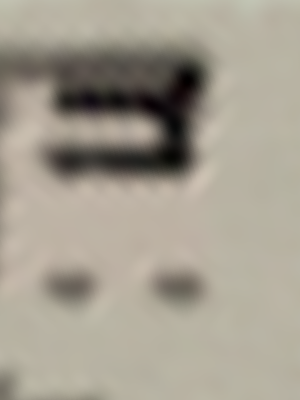

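Crop: the lower half of the 3 is at the top edge of the window (y 70–170) and the tops of the 4's two strokes are at y ≈ 285. About 0.37 rad remains, or 17–18 mm of rim.

```bash
python3 -m crank '[{"dx":10,"dy":0,"dz":3,"wx":0,"wy":0,"wz":0,"hand":0},{"dx":10,"dy":0,"dz":5.5,"wx":0,"wy":0,"wz":0,"hand":0},{"dx":10,"dy":0,"dz":6.6,"wx":0,"wy":0,"wz":0,"hand":0},{"dx":10,"dy":0,"dz":7.3,"wx":0,"wy":0,"wz":0,"hand":0},{"dx":10,"dy":0,"dz":7.3,"wx":0,"wy":0,"wz":0,"hand":0},{"dx":14,"dy":0,"dz":7.3,"wx":0,"wy":0,"wz":0,"hand":0},{"dx":18,"dy":0,"dz":7.3,"wx":0,"wy":0,"wz":0,"hand":0},{"dx":22,"dy":0,"dz":7.3,"wx":0,"wy":0,"wz":0,"hand":0},{"dx":26,"dy":0,"dz":7.3,"wx":0,"wy":0,"wz":0,"hand":0},{"dx":27.5,"dy":0,"dz":7.3,"wx":0,"wy":0,"wz":0,"hand":0},{"dx":27.5,"dy":0,"dz":7.3,"wx":0,"wy":0,"wz":0,"hand":0}]';python3 w.py 2
python3 -m crank '[{"dx":0,"dy":0,"dz":-4,"wx":0,"wy":0,"wz":0,"hand":0},{"dx":0,"dy":0,"dz":-8,"wx":0,"wy":0,"wz":0,"hand":0},{"dx":0,"dy":0,"dz":-8,"wx":0,"wy":0,"wz":0,"hand":0}]';python3 look.py pics/r3.png
```

```text
t: 11.8
position: [0.5878, -0.0298, 0.1073]
tcp_rot: [3.141, -0.002, 0.181]
ft_force: [-0.9, 1.7, 6.5]
opening: 0.0001
gripper_force: 3.3
t 11.9 F [-0.7   1.83  6.85] pos [587.85 -29.79 107.29]
t: 12.28
position: [0.587, -0.03, 0.1136]
tcp_rot: [3.141, 0.0, 0.18]
ft_force: [0.5, 0.2, -0.0]
opening: -0.0004
gripper_force: 0.0
side x -8.5..5.7 ctr -1.4  y ctr -16.1 area 8040
```

View pics/r3.png

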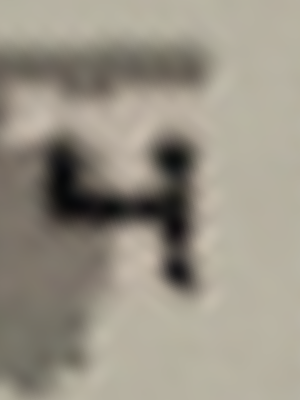

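The 4 is whole in the window, but its centre is about 2.3 mm low towards -x, or about -0.06 rad. I'll nudge it about 3 mm more, then lift and move towards the plunger so the top camera can check.

```bash
python3 -m crank '[{"dx":0,"dy":0,"dz":4,"wx":0,"wy":0,"wz":0,"hand":0},{"dx":0,"dy":0,"dz":6,"wx":0,"wy":0,"wz":0,"hand":0},{"dx":0,"dy":0,"dz":7.2,"wx":0,"wy":0,"wz":0,"hand":0},{"dx":0,"dy":0,"dz":7.9,"wx":0,"wy":0,"wz":0,"hand":0},{"dx":0,"dy":0,"dz":7.9,"wx":0,"wy":0,"wz":0,"hand":0},{"dx":1.5,"dy":0,"dz":7.9,"wx":0,"wy":0,"wz":0,"hand":0},{"dx":2.8,"dy":0,"dz":7.9,"wx":0,"wy":0,"wz":0,"hand":0},{"dx":2.8,"dy":0,"dz":7.9,"wx":0,"wy":0,"wz":0,"hand":0},{"dx":2.8,"dy":0,"dz":3,"wx":0,"wy":0,"wz":0,"hand":0},{"dx":2.8,"dy":0,"dz":-6,"wx":0,"wy":0,"wz":0,"hand":0},{"dx":2.8,"dy":0,"dz":-40,"wx":0,"wy":0,"wz":0,"hand":0},{"dx":2.8,"dy":0,"dz":-40,"wx":0,"wy":0,"wz":0,"hand":0}]';python3 look.py
python3 -m crank '[{"dx":-60,"dy":0,"dz":-30,"wx":0,"wy":0,"wz":0,"hand":0},{"dx":-120,"dy":0,"dz":-60,"wx":0,"wy":0,"wz":0,"hand":0},{"dx":-160,"dy":0,"dz":-60,"wx":0,"wy":0,"wz":0,"hand":0},{"dx":-160,"dy":0,"dz":-60,"wx":0,"wy":0,"wz":0,"hand":0}]'
python3 - <<'E'
from dial import *
t=robot.get_image("top")[:,:,::-1].copy();s=robot.get_image("side")[:,:,::-1].copy()
a=rd(t,n="top");b=rd(s);cv2.imwrite("pics/r4.png",np.hstack([a,b]))
E
```

```text
t: 13.82
position: [0.5912, -0.0296, 0.1573]
tcp_rot: [3.141, -0.005, 0.18]
ft_force: [1.3, 0.4, 0.9]
opening: 0.0002
gripper_force: 0.0
side x -5.6..8.6 ctr 1.5  y ctr -17.1 area 6918
t: 14.38
position: [0.4308, -0.0585, 0.215]
tcp_rot: [-3.141, -0.004, 0.18]
ft_force: [0.3, 0.7, -0.1]
opening: 0.0
gripper_force: 0.0
top x -0.2..5.2 ctr 2.5  y ctr -22.9 area 1392
side x -5.0..8.4 ctr 1.7  y ctr -17.0 area 5959
```

View pics/r4.png

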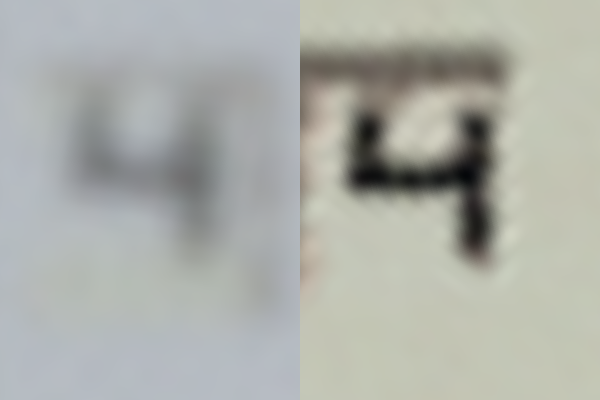

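The 4 stands whole and nearly centred: left pane rows 85–255 in a window of 60–315, which is about +0.03 rad. Next I'll go over the plunger.

```bash
python3 -m crank '[{"dx":50,"dy":38,"dz":0,"wx":0,"wy":0,"wz":0,"hand":0},{"dx":100,"dy":76,"dz":0,"wx":0,"wy":0,"wz":0,"hand":0},{"dx":150,"dy":114,"dz":0,"wx":0,"wy":0,"wz":0,"hand":0},{"dx":150,"dy":114,"dz":0,"wx":0,"wy":0,"wz":0,"hand":0},{"dx":150,"dy":114,"dz":50,"wx":0,"wy":0,"wz":0,"hand":0},{"dx":150,"dy":114,"dz":95,"wx":0,"wy":0,"wz":0,"hand":0},{"dx":150,"dy":114,"dz":112,"wx":0,"wy":0,"wz":0,"hand":0},{"dx":150,"dy":114,"dz":112,"wx":0,"wy":0,"wz":0,"hand":0}]' ;python3 w.py 3
python3 -m crank '[{"dx":0,"dy":0,"dz":3,"wx":0,"wy":0,"wz":0,"hand":0},{"dx":0,"dy":0,"dz":6,"wx":0,"wy":0,"wz":0,"hand":0},{"dx":0,"dy":0,"dz":6,"wx":0,"wy":0,"wz":0,"hand":0}]'>/dev/null ;python3 w.py 3
python3 -m crank '[{"dx":0,"dy":0,"dz":2,"wx":0,"wy":0,"wz":0,"hand":0},{"dx":0,"dy":0,"dz":4,"wx":0,"wy":0,"wz":0,"hand":0},{"dx":0,"dy":0,"dz":4,"wx":0,"wy":0,"wz":0,"hand":0}]'>/dev/null ;python3 w.py 3; python3 look.py
```

```text
t: 15.48
position: [0.6001, -0.1434, 0.101]
tcp_rot: [3.141, 0.002, 0.18]
ft_force: [-0.3, -0.2, -0.0]
opening: -0.0003
gripper_force: 0.0
t 15.62 F [0.75 0.11 0.9 ] pos [ 601.42 -143.52  103.79]
t 16.15 F [-0.01 -0.11 -0.1 ] pos [ 600.43 -143.41   95.77]
t 16.68 F [-1.02  0.31  4.37] pos [ 600.65 -143.43   92.35]
side x 7.7..20.0 ctr 13.8  y ctr -22.9 area 21387
side x -5.2..8.3 ctr 1.6  y ctr -17.6 area 7502
```

```bash
python3 -m crank '[{"dx":0,"dy":0,"dz":2,"wx":0,"wy":0,"wz":0,"hand":0},{"dx":0,"dy":0,"dz":4,"wx":0,"wy":0,"wz":0,"hand":0},{"dx":0,"dy":0,"dz":4,"wx":0,"wy":0,"wz":0,"hand":0}]'>/dev/null ;python3 w.py 2
python3 -m crank '[{"dx":0,"dy":0,"dz":1.5,"wx":0,"wy":0,"wz":0,"hand":0},{"dx":0,"dy":0,"dz":1.5,"wx":0,"wy":0,"wz":0,"hand":0}]'>/dev/null ;python3 w.py 2
```

```text
t 17.2 F [-2.68  1.7   7.59] pos [ 600.68 -143.45   88.74]
t 17.55 F [-3.17  2.12  9.16] pos [ 600.69 -143.46   87.5 ]
```

```bash
python3 -m crank '[{"dx":0,"dy":0,"dz":1,"wx":0,"wy":0,"wz":0,"hand":0},{"dx":0,"dy":0,"dz":1,"wx":0,"wy":0,"wz":0,"hand":0}]'>/dev/null ;python3 w.py 2
python3 -m crank '[{"dx":0,"dy":0,"dz":1,"wx":0,"wy":0,"wz":0,"hand":0},{"dx":0,"dy":0,"dz":1,"wx":0,"wy":0,"wz":0,"hand":0}]'>/dev/null ;python3 w.py 2
```

```text
t 17.9 F [-3.48  2.05  9.03] pos [ 600.7  -143.46   86.69]
t 18.25 F [-4.59  2.52 11.2 ] pos [ 600.71 -143.46   86.14]
```

```bash
python3 -m crank '[{"dx":0,"dy":0,"dz":1,"wx":0,"wy":0,"wz":0,"hand":0},{"dx":0,"dy":0,"dz":1,"wx":0,"wy":0,"wz":0,"hand":0}]'>/dev/null ;python3 w.py 3
```

```text
t 18.65 F [-6.65  3.66 14.79] pos [ 600.75 -143.51   86.08]
```

The hard stop is reached: the position holds at 86.1 mm while the force climbs to 15 N. I'll release, back off and check.

```bash
python3 -m crank '[{"dx":0,"dy":0,"dz":-6,"wx":0,"wy":0,"wz":0,"hand":0},{"dx":0,"dy":0,"dz":-14,"wx":0,"wy":0,"wz":0,"hand":0},{"dx":0,"dy":0,"dz":-60,"wx":0,"wy":0,"wz":0,"hand":0},{"dx":0,"dy":0,"dz":-120,"wx":0,"wy":0,"wz":0,"hand":0},{"dx":-60,"dy":0,"dz":-120,"wx":0,"wy":0,"wz":0,"hand":0},{"dx":-120,"dy":0,"dz":-120,"wx":0,"wy":0,"wz":0,"hand":0},{"dx":-170,"dy":0,"dz":-120,"wx":0,"wy":0,"wz":0,"hand":0},{"dx":-170,"dy":0,"dz":-120,"wx":0,"wy":0,"wz":0,"hand":0},{"dx":-170,"dy":0,"dz":-120,"wx":0,"wy":0,"wz":0,"hand":0}]'
python3 - <<'E'
from h import *
s=robot.get_image("side")[:,:,::-1]
cv2.imwrite("pics/s5.png",cv2.resize(s[150:350,220:480],None,fx=3,fy=3,interpolation=2))
E
python3 look.py
```

```text
t: 19.77
position: [0.4333, -0.1737, 0.2029]
tcp_rot: [-3.141, -0.0, 0.18]
ft_force: [0.1, 0.1, 0.2]
opening: 0.0
gripper_force: 0.0
side x -4.9..8.2 ctr 1.6  y ctr -17.0 area 5464
```

View pics/s5.png

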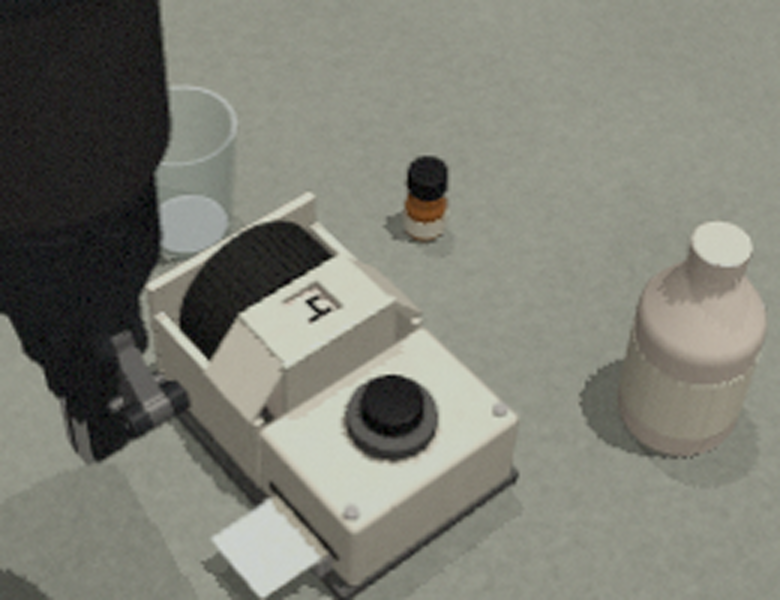

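The crop shows the 4 in the window at (318,305), the plunger back up at (392,400), and the beaker, vial and bottle where they were. The arm is clear of everything.

```bash
python3 -c "
from plant import robot;print(robot.close_job())"
```

```text
the job is handed in; nothing more can be done
None
```

The 4 stands whole in the window, the plunger was pressed to its stop at about 15 N and has come back up, the beaker, bottle and vial are where they stood, and the job is handed in; no verdict was returned.

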